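Unload the forming die and pin the brackets to the assembly block

TASK

Swing the die's hold-down lever a quarter turn out, until it lies over the white right-angle mark, and lift every formed bracket out of the die. Lay each one flat and square on the aluminium assembly block inside its raised edge, tab towards the robot, with its hole over one of the block's holes, and drive a pin from the stand down through both until the pin's head sits on the bracket. When all are pinned, swing the lever back home across the empty die, let go of everything, and leave the other things on the bench where they are.

Things in the scene. Friction and masses are not known exactly. Their poses are not given: they have to be found in the camera images.
- die: fixed dark steel forming die, 116 (x) x 208 (y) x 32 mm high; origin at the centre of its underside, z up. Three open cavities, some maybe empty, centred at y = +72.5, +17.5 and -72.5 mm, each 96 (x) x 46 (y) mm, floor 22 mm and rim 32 mm above the bench. A white line on the rim from the lever's pivot along the die's +x is the right-angle mark
- hold_lever (a joint): flat lever over the die on a vertical pivot at x = +10, y = -27.5 mm of the die. 0: home stop, along the die's +y, across the brackets; grows as the knob swings to the die's +x (away from the robot); 1.571: over the right-angle mark, clear of all cavities; end stop 1.95. Stays where left (friction under 0.1 N m). Bar 18 mm wide, 36 to 44 mm above the bench, to 100 mm from the pivot (40 on the other side)
- lever_knob (a point): centre of the top of the lever's upright black knob, 22 mm diameter, 34 mm tall, 78 mm above the bench (the knob stands on the bar, from 44 to 78 mm); 80 mm from the pivot axis
- base: fixed aluminium assembly block, 130 (x) x 250 (y) x 50 mm high, with a raised edge all round its top, 6 mm high and 6 mm wide, origin at the centre of its underside, z up, with three upright through holes of 18 mm in a row along y
- hole_1 (a point): centre of the mouth of a hole in the assembly block, on its top face (50 mm above the bench), at x = +15, y = +62 mm of the block
- hole_2 (a point): centre of the mouth of a hole in the assembly block, on its top face (50 mm above the bench), at x = +15, y = 0 mm of the block
- hole_3 (a point): centre of the mouth of a hole in the assembly block, on its top face (50 mm above the bench), at x = +15, y = -62 mm of the block
- bracket_1: loose formed aluminium angle bracket, 0.2 kg (may be absent): foot 90 (x) x 40 (y) x 8 mm with an 18 mm hole; upright tab 8 mm thick (x), 40 mm wide (y) at the foot's -x end (x = -45 to -37 mm), top 48 mm above the foot's underside: grasp it across the 8 mm. Origin: centre of the foot's underside, z up. In the die its x lies along the die's x, tab towards the robot
- bracket_1_eye (a point): centre of that bracket's hole, on the top face of the foot: x = +20, z = +8 mm of the bracket
- bracket_2: loose formed aluminium angle bracket, 0.2 kg (may be absent): foot 90 (x) x 40 (y) x 8 mm with an 18 mm hole; upright tab 8 mm thick (x), 40 mm wide (y) at the foot's -x end (x = -45 to -37 mm), top 48 mm above the foot's underside: grasp it across the 8 mm. Origin: centre of the foot's underside, z up. In the die its x lies along the die's x, tab towards the robot
- bracket_2_eye (a point): centre of that bracket's hole, on the top face of the foot: x = +20, z = +8 mm of the bracket
- bracket_3: loose formed aluminium angle bracket, 0.2 kg (may be absent): foot 90 (x) x 40 (y) x 8 mm with an 18 mm hole; upright tab 8 mm thick (x), 40 mm wide (y) at the foot's -x end (x = -45 to -37 mm), top 48 mm above the foot's underside: grasp it across the 8 mm. Origin: centre of the foot's underside, z up. In the die its x lies along the die's x, tab towards the robot
- bracket_3_eye (a point): centre of that bracket's hole, on the top face of the foot: x = +20, z = +8 mm of the bracket
- pin_1: loose steel pin, 0.09 kg: shank 14 mm diameter, 44 mm long, tapered nose (6 mm at the tip, full width 12 mm up); round head 26 mm diameter, 26 mm tall. Origin at the tip, z up along the pin. It stands on its shoulder in a hole of the fixed black pin stand (46 x 180 x 52 mm high, four holes in a row, 46 mm apart)
- pin_1_shoulder (a point): on that pin's axis at the underside of its head, 44 mm above the tip, 26 mm below the top of the head
- pin_2: loose steel pin, 0.09 kg: shank 14 mm diameter, 44 mm long, tapered nose (6 mm at the tip, full width 12 mm up); round head 26 mm diameter, 26 mm tall. Origin at the tip, z up along the pin. It stands on its shoulder in a hole of the fixed black pin stand (46 x 180 x 52 mm high, four holes in a row, 46 mm apart)
- pin_2_shoulder (a point): on that pin's axis at the underside of its head, 44 mm above the tip, 26 mm below the top of the head
- pin_3: loose steel pin, 0.09 kg: shank 14 mm diameter, 44 mm long, tapered nose (6 mm at the tip, full width 12 mm up); round head 26 mm diameter, 26 mm tall. Origin at the tip, z up along the pin. It stands on its shoulder in a hole of the fixed black pin stand (46 x 180 x 52 mm high, four holes in a row, 46 mm apart)
- pin_3_shoulder (a point): on that pin's axis at the underside of its head, 44 mm above the tip, 26 mm below the top of the head
- pin_4: loose steel pin, 0.09 kg: shank 14 mm diameter, 44 mm long, tapered nose (6 mm at the tip, full width 12 mm up); round head 26 mm diameter, 26 mm tall. Origin at the tip, z up along the pin. It stands on its shoulder in a hole of the fixed black pin stand (46 x 180 x 52 mm high, four holes in a row, 46 mm apart)
- pin_4_shoulder (a point): on that pin's axis at the underside of its head, 44 mm above the tip, 26 mm below the top of the head
- loupe: black magnifier, 37 mm diameter, 33 mm tall, a loose bystander, origin at the centre of its underside; not to be moved
- usb_stick: blue USB stick, 18 x 54 x 8 mm, a loose bystander, origin at the centre of its underside; not to be moved
- hex_key_2: black hex key, 36 x 116 x 10 mm, a loose bystander, origin at the centre of its underside; not to be moved

How it is judged:
By the outcome, as a careful person would: the job done as asked, in the order asked, and still so for the second after the job is handed in, with the robot touching nothing.
Of bracket_1, bracket_2, bracket_3 only 2 to 3 are there at a start; the rules pass over those that are not, and their reading is None.
At some moment in a run one of bracket_1, bracket_2, bracket_3 may be knocked a few centimetres aside while the robot is not near it.
It also fails if it takes over 210 s, if anything falls off the work surface, if the arm or the gripper's body presses on something with over 40 N, if the wrist force passes 120 N, or if a joint passes its speed limit or range.

ROBOT

A 6-joint arm with a two-finger parallel gripper is mounted at the origin on a cart in front of the work surface, level with it; the furniture and walls round the work are solid. World frame = base frame: x ahead of the robot, y to its left, z up, the work surface at z = 0. Lengths are in m, angles in rad, forces in N, time in s.
With the tool pointing down it reaches from about 0.35 to 0.775 m from the base axis. Payload 7.3 kg.
Tool frame: the origin (TCP) lies at the centre of the arm's flange, where the gripper is bolted on; the fingertips stand 178 mm ahead of it and the grasp point (between the pads) lies robot.pinch_z ahead of it (robot.pinch_z is the distance from the TCP to the grasp point, in m); x points along the fingers, z is the direction in which the jaws open and shut, and the axes are right-handed (so a half turn about x gives the same grasp; the last joint's range is limited). The gripper opens to 92 mm and grips with 3 to 60 N. Pads are 19 mm wide; open, the fingers measure 130 mm over their backs; the gripper's body (75 mm by 190 mm) begins 47 mm behind the grasp point.
Start: joints at [-1.281, 0.342, 1.524, -0, 1.275, -0.146], TCP at [0.222, -0.476, 0.405] pointing down, gripper open.
Joint ranges: [-2.53, 2.53], [-0.77, 2.02], [0.04, 2.7], [-1, 4.14], [0.28, 2.66], [-3.11, 3.11]. Speed limits (rad/s): [2.57, 2.57, 3.14, 3.14, 3.14, 3.14].

INTERFACE

Orientations are given as [roll, pitch, yaw] about the fixed x, y, z axes, in that order (R = Rz(yaw) Ry(pitch) Rx(roll)).
In Python, from cell import robot gives the robot as it stands.
- The arm moves only by the shell command python3 -m jog 'ROWS' [FORCE]. ROWS is JSON, a list of rows, each an object of numbers: "fingers": the closure, from 0 (fully open) to 1 (shut); "x", "y", "z": the shift along the tool's x, y, z in cm; "spin": the turn about the tool's x in degrees. A call has 1 to 5 rows; each row is the pose to reach, as a shift and turn from the pose commanded when the call began, along the tool's axes at that moment; what a row does not reach only later rows make up. A row lasts 1/8 s, in which the tool goes at most 62.5 mm and 10.7 degrees, less where a joint would pass 70% of its speed; a pose out of reach is approached as far as the arm can. A call with a gripper value outside its range is refused whole. The fingers move at their own pace and stop on an object; FORCE is the grip in N (left out, the last holds). Time passes only in rows, so rows that repeat a pose let the fingers close. It gives the time, the measured TCP pose, the force and the opening at its end, in the units of the state.
- robot.observe(): the state, without advancing time (a new reading comes with each control period).
- robot.read_camera(name): name is "scene" or "side" or "wrist"; returns a dict with "color" (480x640x3 uint8, red, green, blue), "mtx" (3x3 intrinsics, pixels), "view" (4x4, takes a point from world to camera coordinates); the wrist camera has in their place "T_tool_cam" (4x4, takes a point from camera to tool coordinates, whose origin is the TCP and whose axes are the tool frame's). Camera axes: x right, y down, z forward; pixel columns grow to the right and rows downward; lengths in m; the calibration is good to about 2 mm. The wrist camera is an equidistant fisheye: a pixel r from the principal point sees the ray r / f radians off the axis. A picture is of the moment at which its call begins: read the wrist's pose just before it. There is no depth.
- robot.hand_in(): hands the job in, once; it reports no verdict.
Trained networks look in a picture, given as the dict that the camera call returned (one of the last four; its "shot" number tells which), for a name from the list of things; names that differ only in an ending like _2 or _b are one class to them, and where a whole thing is asked for, a point or a joint stands for the part that bears it (a point fixed in the world has none). Each returns a list of dicts, best first, with "conf" (0 to 1); they miss things now and then, are a little off and sometimes report something else, mostly with a low value. They report only what shows in the picture. A call takes as long as a camera call.
- robot.look_for(target, picture): "xy" ([column, row] in pixels, amid what is visible of it).
The state is a dict: "time": time; "qpos": joint angles; "qvel": joint speeds; "joint_efforts": joint torques, N m; "tool_pos": TCP position; "tool_rot": TCP orientation; "contact_force": force on the tool from outside, world axes, zero at the start; "torque": the same for the moment, N m; "opening": finger opening in m.
Only numpy, scipy, OpenCV 4.12 (cv2) and the standard library are available. Lean on these libraries where they do the work, as an engineer would, in place of code of your own. Each camera call takes 0.05 s, during which the arm holds its last target. There are 200 camera calls.

## Working session

There is one attempt and no reset: what is moved stays moved. The work goes in short steps, Python scripts to look and compute and a shell command to move; the robot and the scene stay as the last step left them, time stands still between calls to the robot, and variables do not carry over. Pictures are saved under pics/ and viewed, on a budget of 14 in all, crops included, one or two more only if the job needs it, and the job is handed in when it is done.

```bash
ls; mkdir -p pics
python3 - <<'E'
from cell import robot
import cv2,numpy as np
print(robot.pinch_z, robot.observe())
for n in ["scene","side"]:
    p=robot.read_camera(n); cv2.imwrite(f"pics/{n}0.png",p["color"][:,:,::-1])
    print(n,p["mtx"].tolist(),p["view"].round(4).tolist())
    for t in ["die","lever_knob","base","hole_1","bracket_1","bracket_1_eye","pin_1","pin_1_shoulder","loupe","usb_stick","hex_key_2"]:
        print(t,[(np.round(d["xy"]).tolist(),round(d["conf"],2)) for d in robot.look_for(t,p)])
p=robot.read_camera("wrist");print(p["mtx"].tolist(),p["T_tool_cam"].round(4).tolist())
E
```

```text
pics
0.1592 {'time': 0.0, 'qpos': array([-1.28099843e+00,  3.42710192e-01,  1.52501809e+00, -8.30132408e-06,
        1.27535660e+00, -1.46007380e-01]), 'qvel': array([ 0.0003714 , -0.001096  ,  0.00085798,  0.00067028,  0.00056389,
        0.00057911]), 'joint_efforts': array([ 1.61510903e-03, -4.31240737e+01, -2.44217867e+01,  7.18661863e-02,
        5.58653427e-02, -1.05754079e-04]), 'tool_pos': array([ 0.22160124, -0.47579308,  0.40405088]), 'tool_rot': array([3.00090481, 1.56930407, 1.86591619]), 'contact_force': array([-0.03697356, -0.23956518,  0.10431045]), 'torque': array([-0.04725108,  0.01994325,  0.01363288]), 'opening': 0.09203625130072271}
scene [[588.5035464878216, 0.0, 317.03487849067017], [0.0, 588.5035464878216, 244.9141478421718], [0.0, 0.0, 1.0]] [[-0.763, -0.6464, -0.0028, 0.4384], [-0.2838, 0.3388, -0.8971, 0.2002], [0.5808, -0.6837, -0.4419, 1.1826], [0.0, 0.0, 0.0, 1.0]]
die [([335.0, 273.0], 0.67)]
lever_knob []
base [([261.0, 317.0], 0.95)]
hole_1 [([260.0, 319.0], 0.78), ([342.0, 314.0], 0.29)]
bracket_1 [([347.0, 265.0], 0.53)]
bracket_1_eye [([414.0, 231.0
[... 411 characters left out ...]
-0.4575, 1.2907], [0.0, 0.0, 0.0, 1.0]]
die [([303.0, 270.0], 0.84), ([291.0, 271.0], 0.71)]
lever_knob [([304.0, 251.0], 0.59)]
base [([295.0, 218.0], 0.72)]
hole_1 [([299.0, 220.0], 0.9)]
bracket_1 [([292.0, 257.0], 0.62), ([287.0, 273.0], 0.62)]
bracket_1_eye []
pin_1 [([257.0, 334.0], 0.71), ([264.0, 295.0], 0.44), ([264.0, 305.0], 0.43), ([263.0, 320.0], 0.43)]
pin_1_shoulder []
loupe [([260.0, 242.0], 0.66)]
usb_stick []
hex_key_2 [([388.0, 230.0], 0.47)]
[[371.64829954431775, 0.0, 323.6842016045952], [0.0, 371.64829954431775, 244.93444421424806], [0.0, 0.0, 1.0]] [[0.0, -0.2773, 0.9608, 0.0187], [-0.001, -0.9608, -0.2773, 0.0739], [1.0, -0.0009, -0.0003, 0.0008], [0.0, 0.0, 0.0, 1.0]]
```

Run:
```python
import cv2
a=cv2.imread("pics/scene0.png")[170:380,140:460];b=cv2.imread("pics/side0.png")[180:360,220:420]
cv2.imwrite("pics/a.png",cv2.resize(a,(800,525),interpolation=cv2.INTER_CUBIC))
cv2.imwrite("pics/b.png",cv2.resize(b,(660,594),interpolation=cv2.INTER_CUBIC))
```

```text
(no output)
```

View pics/a.png

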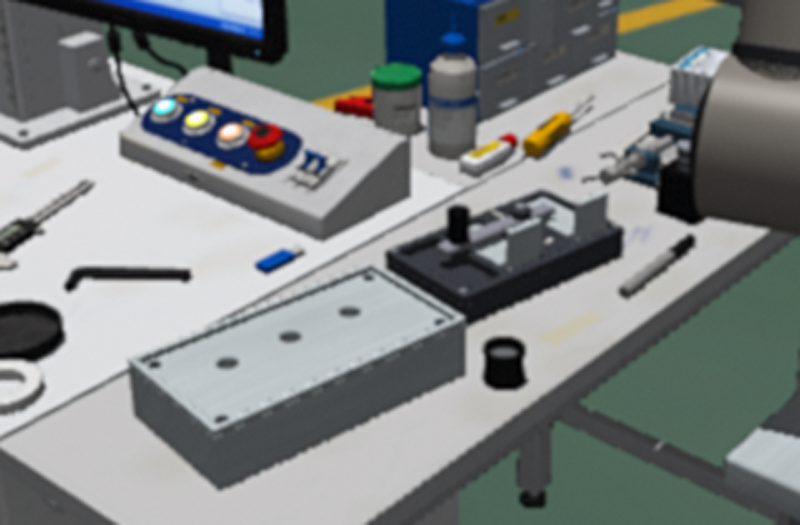

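View pics/b.png

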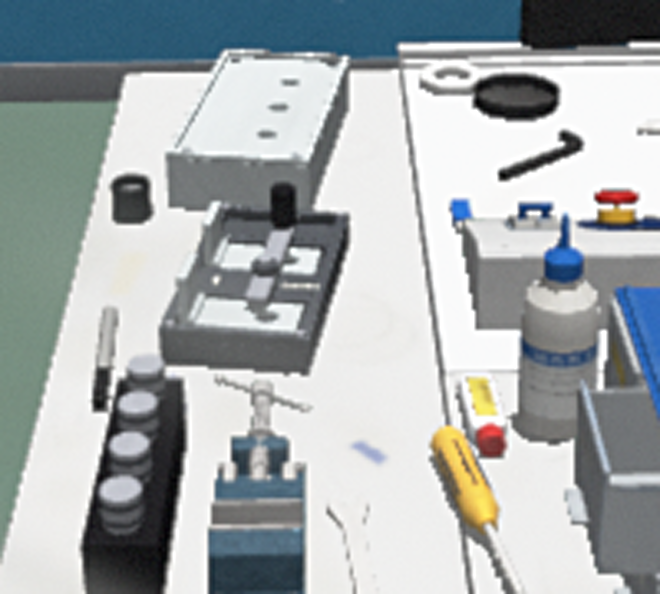

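Two brackets show: one in the middle cavity under the lever and one in the near (-y) cavity. Crop a: base holes at (227,363), (290,337), (349,312), knob top at (458,210). Crop b: pin heads at (147,362) to (121,490), knob top at (284,187).

```bash
cat > h.py <<'E'
from cell import robot
import cv2,numpy as np
from scipy.spatial.transform import Rotation as R
def ray(p,uv):
    K=np.array(p["mtx"]);V=np.array(p["view"]);d=np.linalg.inv(K)@[*uv,1]
    return -V[:3,:3].T@V[:3,3],V[:3,:3].T@d
def tool():
    s=robot.observe();T=np.eye(4);T[:3,:3]=R.from_euler('xyz',s["tool_rot"]).as_matrix();T[:3,3]=s["tool_pos"];return T
def wshot(name=None):
    T=tool();p=robot.read_camera("wrist");p["W"]=T@np.array(p["T_tool_cam"])
    if name: cv2.imwrite(f"pics/{name}.png",p["color"][:,:,::-1])
    return p
def wray(p,uv):
    K=np.array(p["mtx"]);a=(np.array(uv)-K[:2,2])/K[0,0];r=np.hypot(*a);d=np.array([*(a/r*np.sin(r)),np.cos(r)])
    return p["W"][:3,3],p["W"][:3,:3]@d
def onz(cd,z): c,d=cd;return c+d*(z-c[2])/d[2]
def wproj(p,X):
    c=np.linalg.inv(p["W"])@[*X,1];K=np.array(p["mtx"]);r=np.hypot(c[0],c[1]);t=np.arctan2(r,c[2])
    return K[:2,2]+K[0,0]*t*c[:2]/r
def rel(X,pz=None):
    "shift of TCP in tool axes (cm) to bring the tool axis above X; x= to bring grasp point to X z"
    T=tool();g=T[:3,3]+T[:3,0]*robot.pinch_z
    return (T[:3,:3].T@(np.array(X)-g)*100).round(2)
E
python3 - <<'E'
from h import *
a=robot.read_camera("scene");b=robot.read_camera("side")
A=lambda x,y:(140+x/2.5,170+y/2.5)
B=lambda x,y:(220+x/3.3,180+y/3.3)
for q in [(227,363),(290,337),(349,312)]: print("baseA",onz(ray(a,A(*q)),.05).round(3))
for q in [(290,82),(279,107),(267,134)]: print("baseB",onz(ray(b,B(*q)),.05).round(3))
print("knob",onz(ray(a,A(458,210)),.078).round(3),onz(ray(b,B(284,187)),.078).round(3))
for q in [(147,362),(139,402),(129,445),(121,490)]: print("pin",onz(ray(b,B(*q)),.078).round(3))
for q in [(162,357),(312,368),(348,218),(215,206)]: print("dieB",onz(ray(b,B(*q)),.032).round(3))
for q in [(387,262),(467,302),(622,240),(545,192)]: print("dieA",onz(ray(a,A(*q)),.032).round(3))
print("lp",onz(ray(b,B(132,180)),.033).round(3))
T=tool();print(T.round(3))
E
```

```text
baseA [0.489 0.371 0.05 ]
baseA [0.478 0.31  0.05 ]
baseA [0.468 0.249 0.05 ]
baseB [0.492 0.368 0.05 ]
baseB [0.482 0.307 0.05 ]
baseB [0.472 0.245 0.05 ]
knob [0.484 0.084 0.078] [0.49  0.08  0.078]
pin [ 0.4   -0.183  0.078]
pin [ 0.399 -0.231  0.078]
pin [ 0.397 -0.278  0.078]
pin [ 0.397 -0.324  0.078]
dieB [ 0.402 -0.104  0.032]
dieB [ 0.512 -0.122  0.032]
dieB [0.543 0.111 0.032]
dieB [0.429 0.137 0.032]
dieA [0.524 0.14  0.032]
dieA [0.421 0.148 0.032]
dieA [ 0.38  -0.038  0.032]
dieA [ 0.499 -0.074  0.032]
lp [0.352 0.188 0.033]
[[ 0.     0.907  0.422  0.222]
 [-0.     0.422 -0.907 -0.476]
 [-1.    -0.     0.     0.405]
 [ 0.     0.     0.     1.   ]]
```

```bash
R5() { :; }; python3 -m jog '[{"y":20,"z":-15.8},{"y":20,"z":-15.8},{"y":20,"z":-15.8},{"y":20,"z":-15.8},{"y":20,"z":-15.8}]'
python3 -m jog '[{"y":20,"z":-15.8,"spin":-53},{"y":20,"z":-15.8,"spin":-53},{"y":20,"z":-15.8,"spin":-53},{"y":20,"z":-15.8,"spin":-53},{"y":20,"z":-15.8,"spin":-53}]'
python3 -m jog '[{"spin":-5},{"spin":-5}]'
python3 - <<'E'
from h import *
p=wshot("w1");print(tool().round(3))
for t in ["die","lever_knob","base","hole_1","bracket_1","bracket_1_eye","pin_1"]:
    print(t,[(np.round(d["xy"]).tolist(),round(d["conf"],2)) for d in robot.look_for(t,p)])
E
```

```text
[[ 0.     0.907  0.422  0.222]
 [-0.     0.422 -0.907 -0.476]
 [-1.    -0.     0.     0.405]
 [ 0.     0.     0.     1.   ]]
die []
lever_knob []
base []
hole_1 []
bracket_1 []
bracket_1_eye []
pin_1 []$[0]: bad value
$[0]: bad value
$[0]: bad value
```

View pics/w1.png

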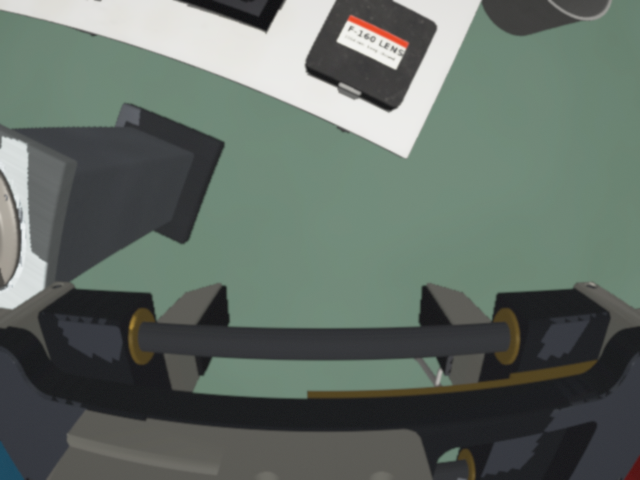

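The arm hadn't moved, because the rows were refused; the picture shows only the floor and the gripper (view 3). I'll give full rows.

```bash
python3 -m jog '[{"fingers":0,"x":0,"y":20,"z":-15.8,"spin":0},{"fingers":0,"x":0,"y":20,"z":-15.8,"spin":0},{"fingers":0,"x":0,"y":20,"z":-15.8,"spin":0},{"fingers":0,"x":0,"y":20,"z":-15.8,"spin":0},{"fingers":0,"x":0,"y":20,"z":-15.8,"spin":0}]' && 
python3 -m jog '[{"fingers":0,"x":0,"y":20,"z":-15.8,"spin":-53},{"fingers":0,"x":0,"y":20,"z":-15.8,"spin":-53},{"fingers":0,"x":0,"y":20,"z":-15.8,"spin":-53},{"fingers":0,"x":0,"y":20,"z":-15.8,"spin":-53},{"fingers":0,"x":0,"y":20,"z":-15.8,"spin":-53}]' &&
python3 -m jog '[{"fingers":0,"x":0,"y":0,"z":0,"spin":-5},{"fingers":0,"x":0,"y":0,"z":0,"spin":-5}]'
python3 - <<'E'
from h import *
p=wshot("w2");print(tool().round(3))
for t in ["die","lever_knob","base","hole_1","bracket_1","bracket_1_eye","pin_1"]:
    print(t,[(np.round(d["xy"]).tolist(),round(d["conf"],2)) for d in robot.look_for(t,p)])
E
```

```text
time: 2.38
tool_pos: [0.3373, -0.2451, 0.405]
tool_rot: [1.638, 1.57, 0.508]
contact_force: [-0.6, -0.4, -0.1]
opening: 0.0919
time: 3.0
tool_pos: [0.4521, -0.018, 0.4047]
tool_rot: [0.528, 1.57, 0.329]
contact_force: [-0.3, -1.1, -0.0]
opening: 0.0914
time: 3.25
tool_pos: [0.4511, -0.0211, 0.4046]
tool_rot: [-1.186, 1.57, -1.31]
contact_force: [0.4, 0.9, 0.1]
opening: 0.0918
[[ 0.     0.125  0.992  0.451]
 [-0.     0.992 -0.125 -0.021]
 [-1.    -0.     0.     0.405]
 [ 0.     0.     0.     1.   ]]
die [([342.0, 147.0], 0.96)]
lever_knob [([347.0, 156.0], 0.86)]
base [([288.0, 11.0], 0.79)]
hole_1 [([292.0, 7.0], 0.92)]
bracket_1 [([319.0, 237.0], 0.77), ([322.0, 145.0], 0.68)]
bracket_1_eye []
pin_1 [([292.0, 382.0], 0.76)]
```

View pics/w2.png

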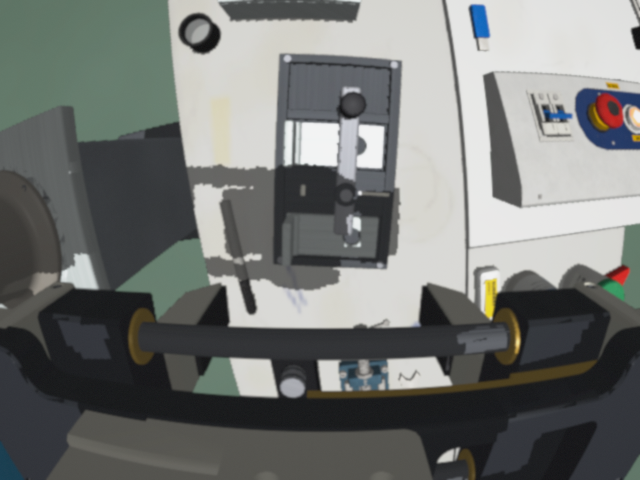

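View 4: die corners at (280,55), (401,63), (387,268), (276,262); knob top at (351,102), pivot at (346,193). The +y cavity is empty, and the middle and -y cavities hold brackets.

```bash
cat >> h.py <<'E'
def fit(P,Q):
    "2D rigid Q(local)->P(world): yaw, origin"
    P=np.array(P)[:,:2];Q=np.array(Q);p=P-P.mean(0);q=Q-Q.mean(0)
    a=np.arctan2((q[:,0]*p[:,1]-q[:,1]*p[:,0]).sum(),(q*p).sum());r=np.array([[np.cos(a),-np.sin(a)],[np.sin(a),np.cos(a)]])
    t=P.mean(0)-r@Q.mean(0);return a,r,t,np.abs(P-(Q@r.T+t)).max()
E
python3 - <<'E'
from h import *
p=wshot()
px=[(280,55),(401,63),(387,268),(276,262)]
P=[onz(wray(p,q),.032) for q in px]+[onz(wray(p,(351,102)),.078)]
a,r,t,e=fit(P,[(-.058,.104),(.058,.104),(.058,-.104),(-.058,-.104),(.01,.0525)])
print(np.round(P,3).tolist());print(np.degrees(a),t.round(4),e.round(4))
for n,q in dict(knob=(.01,.0525),piv=(.01,-.0275),tabM=(-.041,.0175),tabN=(-.041,-.0725)).items(): X=r@q+t;print(n,X.round(4),rel([*X,.06]))
for d in (18,36,54,72,90): q=np.array([.01,-.0275])+.08*np.array([np.sin(np.radians(d)),np.cos(np.radians(d))]);T=tool()[:3,:3];v=np.array([*(r@(q-[.01,.0525])),0]);print(d,(T.T@v*100).round(2))
E
```

```text
[[0.429, 0.14, 0.032], [0.542, 0.12, 0.032], [0.508, -0.082, 0.032], [0.397, -0.061, 0.032], [0.486, 0.081, 0.078]]
-9.494283601263918 [0.4686 0.0298] 0.0029
knob [0.4871 0.08  ] [18.55 10.45  2.36]
piv [0.4739 0.0011] [18.55  2.45  2.02]
tabM [0.4311 0.0539] [18.55  7.17 -2.88]
tabN [ 0.4162 -0.0349] [18.55 -1.83 -3.27]
18 [ 0.   -0.5   2.45]
36 [ 0.   -1.73  4.63]
54 [ 0.   -3.57  6.33]
72 [ 0.   -5.85  7.37]
90 [ 0.   -8.33  7.65]
```

```bash
python3 -m jog '[{"fingers":0.5,"x":8,"y":10.4,"z":2.4,"spin":2.3},{"fingers":0.5,"x":8,"y":10.4,"z":2.4,"spin":2.3},{"fingers":0.5,"x":8,"y":10.4,"z":2.4,"spin":2.3},{"fingers":0.5,"x":8,"y":10.4,"z":2.4,"spin":2.3},{"fingers":0.5,"x":8,"y":10.4,"z":2.4,"spin":2.3}]'
python3 - <<'E'
from h import *
p=wshot("w3");print(tool().round(3))
d=robot.look_for("lever_knob",p);print(d[:2])
X=np.array([.4871,.08,.078]);print(wproj(p,X),rel([*X[:2],.071]))
d=robot.look_for("hole_1",p);print([(x["xy"],x["conf"],onz(wray(p,x["xy"]),.05).round(3)) for x in d])
E
```

```text
time: 4.32
tool_pos: [0.4875, 0.0788, 0.3258]
tool_rot: [-0.045, 1.569, -0.209]
contact_force: [-0.3, 1.2, -0.1]
opening: 0.0479
[[ 0.002  0.163  0.987  0.488]
 [-0.     0.987 -0.163  0.079]
 [-1.     0.     0.002  0.326]
 [ 0.     0.     0.     1.   ]]
[{'xy': [324.8, 269.7], 'conf': 0.98}, {'xy': [304.2, 377.0], 'conf': 0.71}]
[322.53775986 254.33479163] [ 9.56  0.12 -0.11]
[([237.8, 55.5], 0.89, array([0.451, 0.222, 0.05 ])), ([136.4, 138.9], 0.31, array([0.364, 0.182, 0.05 ]))]
```

View pics/w3.png

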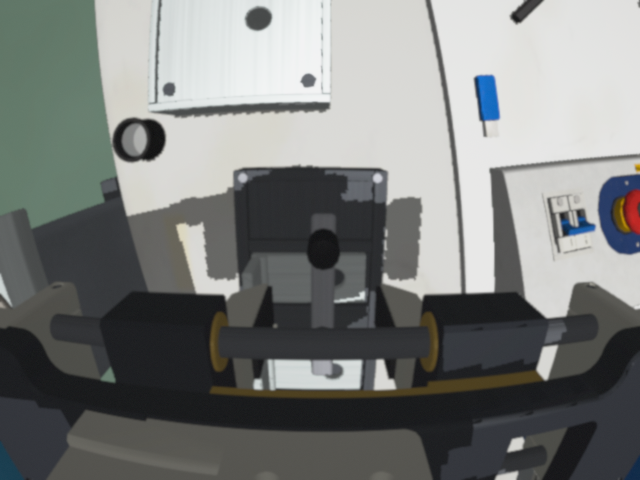

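View 5: knob top at (323,247), hole_3 at (258,18), die at (235..387, 170). I descend on the knob, grip it and swing it.

```bash
python3 - <<'E'
from h import *
p=wshot()
for q,z in [((323,247),.078),((258,18),.05),((242,178),.032),((377,178),.032)]: print(onz(wray(p,q),z).round(4))
E
python3 -m jog '[{"fingers":0.5,"x":9.5,"y":0.4,"z":-0.1,"spin":0},{"fingers":0.5,"x":9.5,"y":0.4,"z":-0.1,"spin":0},{"fingers":0.5,"x":9.5,"y":0.4,"z":-0.1,"spin":0},{"fingers":0.9,"x":9.5,"y":0.4,"z":-0.1,"spin":0},{"fingers":0.9,"x":9.5,"y":0.4,"z":-0.1,"spin":0}]' 5 && python3 -m jog '[{"fingers":0.9,"x":0,"y":0,"z":0,"spin":0},{"fingers":0.9,"x":0,"y":0,"z":0,"spin":0},{"fingers":0.9,"x":0,"y":0,"z":0,"spin":0}]'
```

```text
[0.4881 0.0849 0.078 ]
[0.4695 0.2473 0.05  ]
[0.4348 0.1348 0.032 ]
[0.5344 0.1177 0.032 ]
time: 5.15
tool_pos: [0.4877, 0.0837, 0.2314]
tool_rot: [0.15, 1.567, -0.013]
contact_force: [0.9, -0.2, -0.4]
opening: 0.0303
time: 5.52
tool_pos: [0.4876, 0.0837, 0.2309]
tool_rot: [0.099, 1.568, -0.064]
contact_force: [0.0, 0.5, 6.9]
opening: 0.0216
```

```bash
python3 -m jog '[{"fingers":0.9,"x":0,"y":-0.39,"z":2.47,"spin":0},{"fingers":0.9,"x":0,"y":-1.53,"z":4.7,"spin":0},{"fingers":0.9,"x":0,"y":-3.3,"z":6.47,"spin":0},{"fingers":0.9,"x":0,"y":-5.53,"z":7.61,"spin":0},{"fingers":0.9,"x":0,"y":-8,"z":8,"spin":0}]' && python3 -m jog '[{"fingers":0.9,"x":0,"y":0,"z":0,"spin":0},{"fingers":0.4,"x":0,"y":0,"z":0,"spin":0},{"fingers":0.4,"x":0,"y":0,"z":0,"spin":0}]' && python3 -m jog '[{"fingers":0.4,"x":-9.5,"y":0,"z":0,"spin":0},{"fingers":0.2,"x":-9.5,"y":0,"z":0,"spin":0},{"fingers":0.2,"x":-9.5,"y":0,"z":-10,"spin":0},{"fingers":0.2,"x":-9.5,"y":0,"z":-10,"spin":0},{"fingers":0.2,"x":-9.5,"y":0,"z":-10,"spin":0}]'
python3 - <<'E'
from h import *
p=wshot("w4");print(tool().round(3))
E
```

```text
time: 6.15
tool_pos: [0.5533, -0.0092, 0.2294]
tool_rot: [2.361, 1.57, 2.198]
contact_force: [-3.2, 3.2, 1.1]
opening: 0.0221
time: 6.52
tool_pos: [0.5531, -0.0075, 0.2299]
tool_rot: [0.037, 1.57, -0.125]
contact_force: [0.8, 0.1, 0.5]
opening: 0.0371
time: 7.15
tool_pos: [0.4523, 0.0092, 0.3251]
tool_rot: [-3.136, 1.57, 2.986]
contact_force: [1.2, -0.4, -0.7]
opening: 0.0736
[[ 0.001  0.161  0.987  0.454]
 [-0.     0.987 -0.161  0.009]
 [-1.    -0.     0.002  0.325]
 [ 0.     0.     0.     1.   ]]
```

View pics/w4.png

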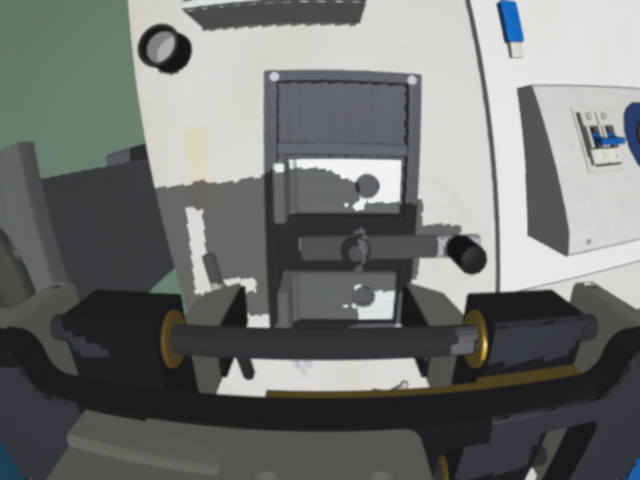

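View 6: the lever lies across the middle web (bar (300,245) to (440,246), knob at (465,245)) and covers the mark. Bracket eyes are at (368,186) and (362,296); tabs are at the left.

Run:
```python
from h import *
p=wshot()
f=lambda q,z:onz(wray(p,q),z)[:2]
e1,e2=f((368,186),.03),f((362,296),.03);print("eyes",e1.round(4),e2.round(4))
c=[f((265,72),.032),f((421,75),.032)];dx=c[1]-c[0];print("die top edge",np.round(c,4).tolist(),np.degrees(np.arctan2(dx[1],dx[0])),np.hypot(*dx))
b=[f((300,245),.044),f((440,246),.044)];dx=b[1]-b[0];print("bar",np.round(b,4).tolist(),np.degrees(np.arctan2(dx[1],dx[0])))
print("knob",f((462,240),.078))
print("tabs top corners", f((274,165),.07),f((275,221),.07))
u=np.array([np.cos(np.radians(-9.5)),np.sin(np.radians(-9.5))])
for e in (e1,e2): t=e-.061*u; print("tab",t.round(4),rel([*t,.058]), wproj(p,[*t,.07]))
```

```text
eyes [0.4932 0.0426] [ 0.4768 -0.0452]
die top edge [[0.432, 0.1399], [0.5455, 0.1209]] -9.517237769844527 0.11503828452925731
bar [[0.4364, 0.0094], [0.5408, -0.0086]] -9.770854822920557
knob [0.54702984 0.00466705]
tabs top corners [0.43211353 0.07143351] [0.42592662 0.03530288]
tab [0.433  0.0527] [10.81  4.02 -2.92] [280.68235797 193.21686546]
tab [ 0.4166 -0.0351] [10.81 -4.92 -3.13] [282.18499581 318.36872908]
```

```bash
python3 -m jog '[{"fingers":0.2,"x":0,"y":4.0,"z":-2.95,"spin":0},{"fingers":0.2,"x":10.8,"y":4.0,"z":-2.95,"spin":0},{"fingers":0.2,"x":10.8,"y":4.0,"z":-2.95,"spin":0},{"fingers":0.2,"x":10.8,"y":4.0,"z":-2.95,"spin":0},{"fingers":1,"x":10.8,"y":4.0,"z":-2.95,"spin":0}]' 30 && python3 -m jog '[{"fingers":1,"x":0,"y":0,"z":0,"spin":0},{"fingers":1,"x":0,"y":0,"z":0,"spin":0},{"fingers":1,"x":0,"y":0,"z":0,"spin":0},{"fingers":1,"x":0,"y":0,"z":0,"spin":0},{"fingers":1,"x":0,"y":0,"z":0,"spin":0}]'
```

```text
time: 7.88
tool_pos: [0.433, 0.0523, 0.2177]
tool_rot: [0.063, 1.569, -0.1]
contact_force: [-0.3, -0.1, 0.5]
opening: 0.0672
time: 8.5
tool_pos: [0.4317, 0.0523, 0.2168]
tool_rot: [-0.622, 1.571, -0.785]
contact_force: [-0.2, 0.5, -0.4]
opening: 0.0179
```

```bash
python3 -m jog '[{"fingers":1,"x":0,"y":0,"z":0,"spin":0},{"fingers":1,"x":0,"y":0,"z":0,"spin":0},{"fingers":1,"x":-4,"y":0,"z":0,"spin":0},{"fingers":1,"x":-8,"y":0,"z":0,"spin":0},{"fingers":1,"x":-12,"y":0,"z":0,"spin":0}]' && python3 -m jog '[{"fingers":1,"x":-3,"y":5,"z":0,"spin":0},{"fingers":1,"x":-3,"y":10,"z":0,"spin":0},{"fingers":1,"x":-3,"y":15,"z":0,"spin":0},{"fingers":1,"x":-3,"y":15,"z":0,"spin":0},{"fingers":1,"x":-3,"y":15,"z":0,"spin":0}]'
python3 - <<'E'
from h import *
p=wshot("w5");print(tool().round(3))
E
```

```text
time: 9.12
tool_pos: [0.4315, 0.0523, 0.3376]
tool_rot: [-2.928, 1.57, -3.091]
contact_force: [0.6, 0.9, -2.6]
opening: 0.0074
time: 9.75
tool_pos: [0.4558, 0.2002, 0.366]
tool_rot: [-2.44, 1.569, -2.602]
contact_force: [0.3, 0.1, -2.1]
opening: 0.0077
[[-0.001  0.162  0.987  0.456]
 [-0.001  0.987 -0.162  0.2  ]
 [-1.    -0.001 -0.001  0.366]
 [ 0.     0.     0.     1.   ]]
```

View pics/w5.png

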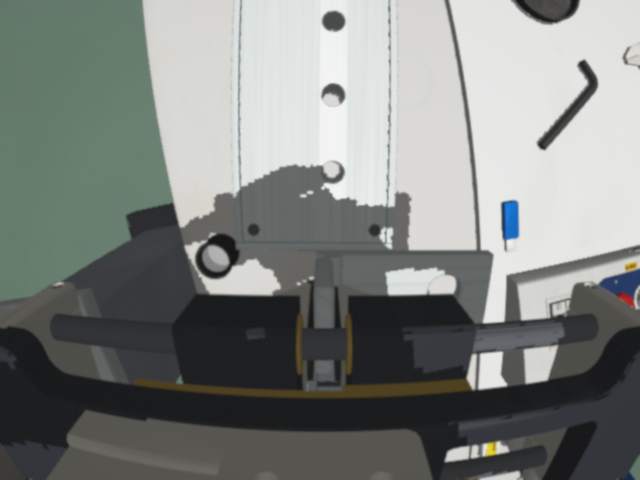

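View 7: the bracket is held square, foot edge (344,252)-(490,252), eye at (442,287). Base holes are at (333,21), (333,95), (332,171).

Run:
```python
from h import *
p=wshot()
f=lambda q,z:onz(wray(p,q),z)
H=[f(q,.05) for q in [(333,21),(333,95),(332,171)]]
print(np.round(H,4).tolist())
a,r,t,e=fit(H,[(.015,.062),(.015,0),(.015,-.062)]);print(np.degrees(a),t,e)
H=[r@[.015,y]+t for y in (.062,0,-.062)];print("holes fit",np.round(H,4).tolist())
T=tool();z=T[2,3]-.2168+.03
E=f((442,287),z);L=T[:3,:3].T@(E-T[:3,3])*1000;print("eye",E.round(4),"tool mm",L.round(1), "world yaw tool",np.degrees(np.arctan2(T[1,2],T[0,2])))
c=[f((344,252),z),f((490,252),z)];print([ (T[:3,:3].T@(q-T[:3,3])*1000).round(1) for q in c])
for i in range(3): print(i+1,(T[:3,:3].T@(np.array([*H[i],.05])-E)*100).round(2))
```

```text
[[0.4906, 0.3687, 0.05], [0.4803, 0.3071, 0.05], [0.4696, 0.247, 0.05]]
-9.754866444053128 [0.465375   0.31015978] 0.0004898328490664516
holes fit [[0.4907, 0.3687], [0.4802, 0.3076], [0.4697, 0.2465]]
eye [0.5148 0.1929 0.1796] tool mm [186.8   3.2  59.2] world yaw tool -9.39420884415572
[array([186.8,  21.9,   9. ]), array([186.7,  21.6,  83.7])]
1 [12.95 16.96 -5.24]
2 [12.95 10.76 -5.28]
3 [12.96  4.56 -5.32]
```

```bash
python3 -m jog '[{"fingers":1,"x":0,"y":6,"z":-2,"spin":0.4},{"fingers":1,"x":2,"y":12,"z":-4,"spin":0.4},{"fingers":1,"x":6,"y":16.95,"z":-5.3,"spin":0.4},{"fingers":1,"x":9,"y":16.95,"z":-5.3,"spin":0.4},{"fingers":1,"x":9,"y":16.95,"z":-5.3,"spin":0.4}]'
python3 - <<'E'
from h import *
p=wshot("w6");T=tool();print(T.round(4))
E=T@[.1868,.0025,.060,1];print(wproj(p,[.4907,.3687,.05]),wproj(p,E[:3]),rel([.4907,.3687,.05]))
cv2.imwrite("pics/w6c.png",cv2.resize(p["color"][200:440,300:560,::-1],(780,720))[:600])
E
```

```text
time: 10.48
tool_pos: [0.4307, 0.3753, 0.2741]
tool_rot: [-2.349, 1.564, -2.52]
contact_force: [-0.2, 0.1, -2.2]
opening: 0.0082
[[-0.0021  0.17    0.9854  0.4315]
 [-0.0017  0.9854 -0.17    0.3753]
 [-1.     -0.0021 -0.0018  0.2762]
 [ 0.      0.      0.      1.    ]]
[427.00239982 260.41628159] [446.65435727 288.25661409] [6.69 0.41 5.99]
```

View pics/w6c.png

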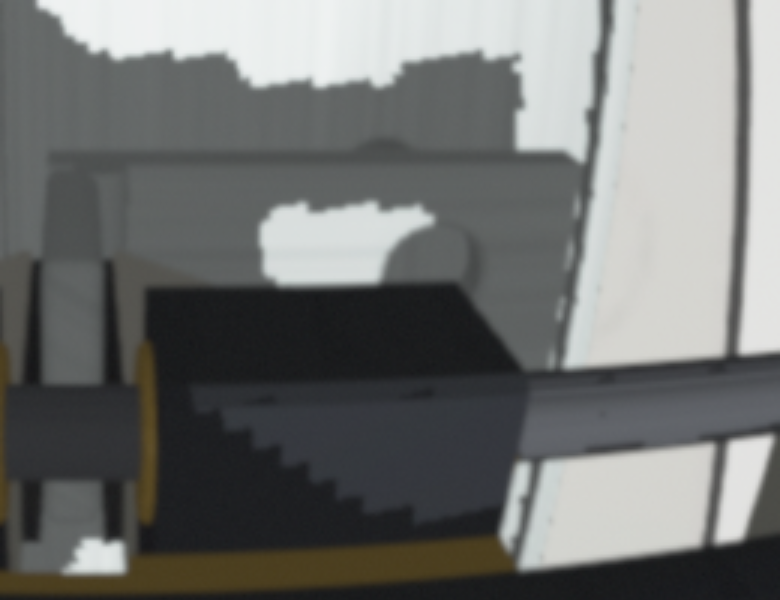

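View 8: the eye is at about (443,290) in the full frame and hole_1 peeks out at (428,247) behind the foot, as projected. I correct by +2 mm y and lower.

```bash
python3 -m jog '[{"fingers":1,"x":0,"y":0.21,"z":0.06,"spin":0},{"fingers":1,"x":1.5,"y":0.21,"z":0.06,"spin":0},{"fingers":1,"x":2.6,"y":0.21,"z":0.06,"spin":0},{"fingers":1,"x":3.1,"y":0.21,"z":0.06,"spin":0},{"fingers":1,"x":3.1,"y":0.21,"z":0.06,"spin":0}]' && python3 -m jog '[{"fingers":1,"x":0,"y":0,"z":0,"spin":0},{"fingers":0.8,"x":0,"y":0,"z":0,"spin":0},{"fingers":0.7,"x":0,"y":0,"z":0,"spin":0},{"fingers":0.7,"x":0,"y":0,"z":0,"spin":0},{"fingers":0.7,"x":0,"y":0,"z":0,"spin":0}]'
```

```text
time: 11.15
tool_pos: [0.4322, 0.3781, 0.2453]
tool_rot: [-2.218, 1.57, -2.387]
contact_force: [0.1, -0.3, -1.7]
opening: 0.0079
time: 11.78
tool_pos: [0.4322, 0.3782, 0.2458]
tool_rot: [0.328, 1.571, 0.158]
contact_force: [0.5, -1.0, -0.4]
opening: 0.0271
```

```bash
python3 -m jog '[{"fingers":0.7,"x":-5,"y":0,"z":0,"spin":0},{"fingers":0.7,"x":-10,"y":0,"z":0,"spin":0},{"fingers":0.2,"x":-10,"y":-5,"z":4,"spin":0},{"fingers":0.2,"x":-10,"y":-9,"z":6,"spin":0},{"fingers":0.2,"x":-10,"y":-9,"z":6,"spin":0}]'
python3 - <<'E'
from h import *
p=wshot("w7");T=tool();print(T.round(4)[:3,3])
print(wproj(p,[.4907,.3687,.058]))
cv2.imwrite("pics/w7c.png",cv2.resize(p["color"][40:290,200:460,::-1],(624,600)))
E
```

```text
time: 12.4
tool_pos: [0.477, 0.2769, 0.3459]
tool_rot: [-1.059, 1.57, -1.233]
contact_force: [0.3, 0.6, -0.1]
opening: 0.0533
[0.4765 0.2783 0.3458]
[320.5843856  113.80979064]
```

View pics/w7c.png

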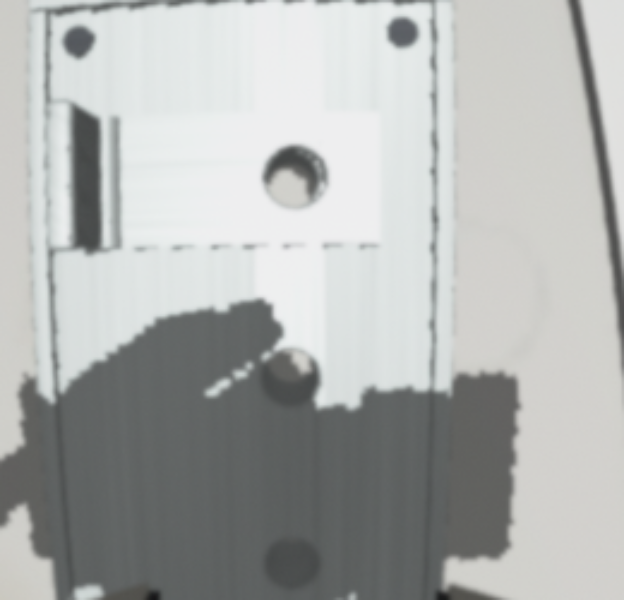

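View 9: the bracket lies square inside the edge, eye at crop (295,177) with bench showing through the hole, so the holes are aligned. Next, the pins.

```bash
python3 -m jog '[{"fingers":0.45,"x":0,"y":-6,"z":0,"spin":0},{"fingers":0.45,"x":0,"y":-12,"z":0.5,"spin":0},{"fingers":0.45,"x":0,"y":-18,"z":0.8,"spin":0},{"fingers":0.45,"x":0,"y":-24,"z":1,"spin":0},{"fingers":0.45,"x":0,"y":-29,"z":1,"spin":0}]' && python3 -m jog '[{"fingers":0.45,"x":0,"y":-6,"z":0,"spin":0},{"fingers":0.45,"x":0,"y":-12,"z":0.5,"spin":0},{"fingers":0.45,"x":0,"y":-18,"z":0.8,"spin":0},{"fingers":0.45,"x":0,"y":-24,"z":1,"spin":0},{"fingers":0.45,"x":0,"y":-27.5,"z":1,"spin":0}]'
python3 - <<'E'
from h import *
p=wshot("w8");T=tool();print(T.round(4))
d=robot.look_for("pin_1",p);print([(x["xy"],x["conf"],onz(wray(p,x["xy"]),.07).round(3)) for x in d])
for y in (-.183,-.231): print(wproj(p,[.4,y,.078]))
cv2.imwrite("pics/w8c.png",p["color"][0:400,100:560,::-1])
E
```

```text
time: 13.08
tool_pos: [0.4367, -0.009, 0.3459]
tool_rot: [0.223, 1.57, 0.054]
contact_force: [0.2, -0.0, -1.0]
opening: 0.0505
time: 13.7
tool_pos: [0.4006, -0.2827, 0.3457]
tool_rot: [-0.387, 1.57, -0.558]
contact_force: [0.4, 0.7, -0.0]
opening: 0.0505
[[ 9.000e-04  1.706e-01  9.853e-01  4.003e-01]
 [-3.000e-03  9.853e-01 -1.706e-01 -2.854e-01]
 [-1.000e+00 -2.800e-03  1.400e-03  3.458e-01]
 [ 0.000e+00  0.000e+00  0.000e+00  1.000e+00]]
[([294.5, 105.4], 0.93, array([ 0.398, -0.183,  0.07 ])), ([315.0, 235.2], 0.69, array([ 0.395, -0.275,  0.07 ])), ([325.1, 294.7], 0.66, array([ 0.395, -0.322,  0.07 ])), ([304.0, 175.2], 0.62, array([ 0.395, -0.232,  0.07 ]))]
[297.24424837 104.09244567]
[309.91328385 174.27989958]
```

View pics/w8c.png

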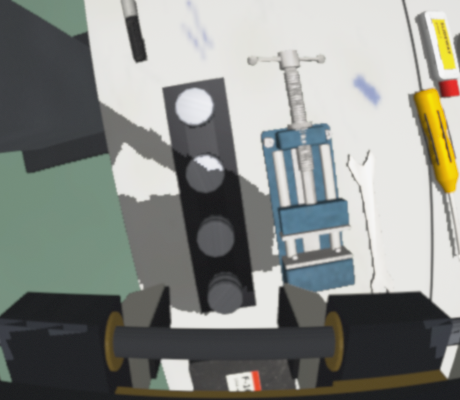

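View 10: four pins in the stand, tops at full-frame (295,104), (305,173), (315,236), (325,294); the vise is beside it to the right. I take the first.

Run:
```python
from h import *
p=wshot()
P=[onz(wray(p,q),.078) for q in [(295,104),(305,173),(315,236)]]
d=P[2]-P[0];print(np.round(P,4).tolist(),np.hypot(*d[:2]))
for X in P: print(rel([*X[:2],.073]))
```

```text
[[0.3987, -0.1834, 0.078], [0.397, -0.2302, 0.078], [0.3959, -0.2743, 0.078]] 0.090990787587613
[11.33  9.63 -1.87]
[11.33  4.98 -1.24]
[11.32  0.62 -0.6 ]
```

```bash
python3 -m jog '[{"fingers":0.45,"x":0,"y":5,"z":-1.87,"spin":0},{"fingers":0.45,"x":3,"y":9.6,"z":-1.87,"spin":0},{"fingers":0.45,"x":8,"y":9.6,"z":-1.87,"spin":0},{"fingers":0.45,"x":11.3,"y":9.6,"z":-1.87,"spin":0},{"fingers":0.45,"x":11.3,"y":9.6,"z":-1.87,"spin":0}]' && python3 -m jog '[{"fingers":1,"x":0,"y":0,"z":0,"spin":0},{"fingers":1,"x":0,"y":0,"z":0,"spin":0},{"fingers":1,"x":0,"y":0,"z":0,"spin":0},{"fingers":1,"x":0,"y":0,"z":0,"spin":0},{"fingers":1,"x":0,"y":0,"z":0,"spin":0}]' 40 && python3 -m jog '[{"fingers":1,"x":0,"y":0,"z":0,"spin":0},{"fingers":1,"x":-4,"y":0,"z":0,"spin":0},{"fingers":1,"x":-8,"y":0,"z":0,"spin":0},{"fingers":1,"x":-12,"y":0,"z":0,"spin":0},{"fingers":1,"x":-12,"y":0,"z":0,"spin":0}]'
```

```text
time: 14.48
tool_pos: [0.3982, -0.1813, 0.2314]
tool_rot: [2.628, 1.567, 2.46]
contact_force: [0.6, -0.5, 0.2]
opening: 0.0506
time: 15.1
tool_pos: [0.3983, -0.1833, 0.2337]
tool_rot: [-0.362, 1.569, -0.533]
contact_force: [-0.3, 0.4, 7.3]
opening: 0.0247
time: 15.72
tool_pos: [0.3985, -0.1835, 0.3555]
tool_rot: [-0.444, 1.564, -0.614]
contact_force: [-0.9, 0.3, -1.4]
opening: 0.0252
```

```bash
python3 -m jog '[{"fingers":1,"x":0,"y":6,"z":0,"spin":0},{"fingers":1,"x":0,"y":12,"z":0,"spin":0},{"fingers":1,"x":0,"y":18,"z":0,"spin":0},{"fingers":1,"x":0,"y":24,"z":0,"spin":0},{"fingers":1,"x":0,"y":28,"z":0,"spin":0}]' && python3 -m jog '[{"fingers":1,"x":0,"y":6,"z":0,"spin":0},{"fingers":1,"x":0,"y":12,"z":0,"spin":0},{"fingers":1,"x":0,"y":18,"z":-0.2,"spin":0},{"fingers":1,"x":0,"y":24,"z":-0.3,"spin":0},{"fingers":1,"x":0,"y":25,"z":-0.3,"spin":0}]'
python3 - <<'E'
from h import *
p=wshot();q=(322.9,113.8)
T=tool();print(T[:3,3].round(4));
cv2.imwrite("pics/w9c.png",cv2.resize(p["color"][140:420,200:480,::-1],(600,600)))
d=robot.look_for("bracket_1_eye",p);print([(x["xy"],x["conf"],onz(wray(p,x["xy"]),.058).round(4)) for x in d])
print(wproj(p,[.4915,.3685,.058]),rel([.4915,.3685,.058]))
T=tool();tip=T@[.2245,0,0,1];print(wproj(p,tip[:3]),wproj(p,(T@[.155,0,0,1])[:3]))
E
```

```text
time: 16.35
tool_pos: [0.445, 0.0951, 0.3515]
tool_rot: [-2.972, 1.569, -3.14]
contact_force: [-0.1, 0.5, -0.9]
opening: 0.0252
time: 16.98
tool_pos: [0.4842, 0.3428, 0.3505]
tool_rot: [-2.731, 1.569, -2.898]
contact_force: [-0.7, -1.1, -1.1]
opening: 0.0252
[0.4843 0.3421 0.3506]
[]
[328.8266096 203.4171551] [13.36  2.94  0.3 ]
[325.16447316 272.35795658] [325.8103372  330.02384135]
```

View pics/w9c.png

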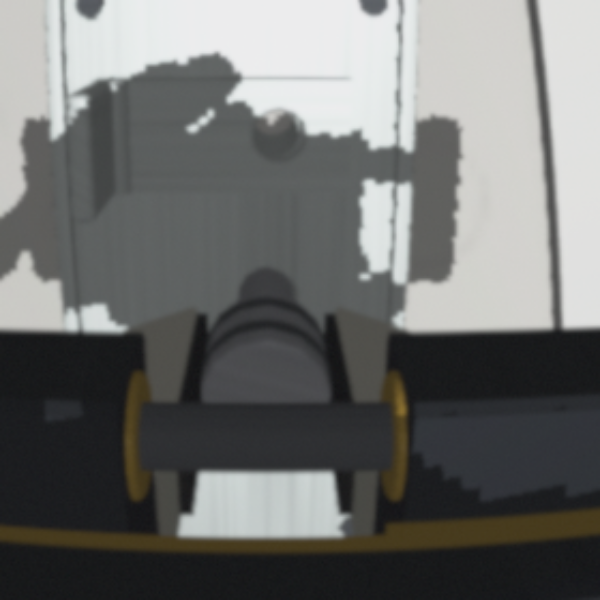

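View 11: eye at full-frame (329.7,203), as predicted, and the pin tip at (324.6,273) hangs straight. Now I insert it.

```bash
python3 -m jog '[{"fingers":1,"x":0,"y":2.94,"z":0.33,"spin":0},{"fingers":1,"x":3,"y":2.94,"z":0.33,"spin":0},{"fingers":1,"x":5.5,"y":2.94,"z":0.33,"spin":0},{"fingers":1,"x":5.5,"y":2.94,"z":0.33,"spin":0},{"fingers":1,"x":7.5,"y":2.94,"z":0.33,"spin":0}]' && python3 -m jog '[{"fingers":1,"x":0.5,"y":0,"z":0,"spin":0},{"fingers":1,"x":1.2,"y":0,"z":0,"spin":0},{"fingers":1,"x":1.8,"y":0,"z":0,"spin":0},{"fingers":1,"x":2.4,"y":0,"z":0,"spin":0},{"fingers":1,"x":2.4,"y":0,"z":0,"spin":0}]'
```

```text
time: 17.7
tool_pos: [0.4939, 0.3673, 0.2798]
tool_rot: [0.618, 1.567, 0.446]
contact_force: [0.5, -0.3, 0.2]
opening: 0.0249
time: 18.32
tool_pos: [0.4928, 0.3682, 0.2531]
tool_rot: [-2.537, 1.57, -2.707]
contact_force: [-2.4, 1.0, -2.4]
opening: 0.025
```

```bash
python3 -m jog '[{"fingers":1,"x":0.5,"y":0,"z":0,"spin":0},{"fingers":1,"x":0.9,"y":0,"z":0,"spin":0},{"fingers":1,"x":1.2,"y":0,"z":0,"spin":0},{"fingers":1,"x":1.4,"y":0,"z":0,"spin":0},{"fingers":1,"x":1.4,"y":0,"z":0,"spin":0}]'
```

```text
time: 18.95
tool_pos: [0.4928, 0.3683, 0.2398]
tool_rot: [2.851, 1.57, 2.681]
contact_force: [-4.0, 2.0, 1.7]
opening: 0.0252
```

```bash
python3 -m jog '[{"fingers":1,"x":0.1,"y":0,"z":0,"spin":0},{"fingers":0.7,"x":0,"y":0,"z":0,"spin":0},{"fingers":0.6,"x":0,"y":0,"z":0,"spin":0},{"fingers":0.6,"x":0,"y":0,"z":0,"spin":0},{"fingers":0.6,"x":-5,"y":0,"z":0,"spin":0}]' && python3 -m jog '[{"fingers":0.5,"x":-6,"y":0,"z":0,"spin":0},{"fingers":0.2,"x":-6,"y":-6,"z":0,"spin":0},{"fingers":0.2,"x":-6,"y":-12,"z":0,"spin":0},{"fingers":0.2,"x":-6,"y":-12,"z":0,"spin":0}]'
python3 - <<'E'
from h import *
p=wshot();T=tool();print(T[:3,3].round(4))
u=wproj(p,[.4915,.3685,.084]).astype(int);print(u)
cv2.imwrite("pics/w10c.png",cv2.resize(p["color"][max(0,u[1]-80):u[1]+80,u[0]-110:u[0]+80,::-1],(712,600)))
E
```

```text
time: 19.58
tool_pos: [0.4924, 0.3674, 0.2862]
tool_rot: [-2.389, 1.562, -2.56]
contact_force: [0.6, 0.4, -0.3]
opening: 0.0365
time: 20.08
tool_pos: [0.4723, 0.2467, 0.3499]
tool_rot: [-1.758, 1.569, -1.932]
contact_force: [0.2, -0.7, 0.7]
opening: 0.0708
[0.4729 0.2484 0.3501]
[320  66]
```

View pics/w10c.png

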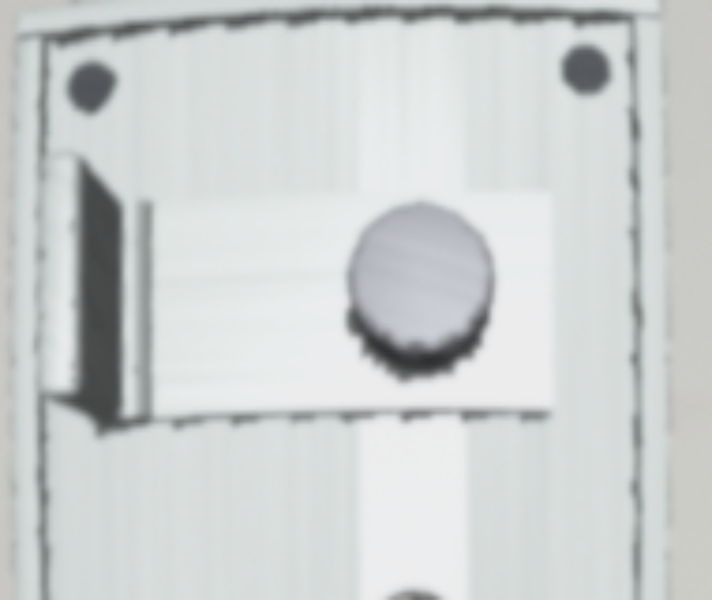

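View 12: bracket 1 is square with the pin head seated, head at crop (420,275). Next, the second bracket.

```bash
python3 -m jog '[{"fingers":0.2,"x":0,"y":-6,"z":1,"spin":0},{"fingers":0.2,"x":0,"y":-12,"z":1.5,"spin":0},{"fingers":0.2,"x":0,"y":-18,"z":2,"spin":0},{"fingers":0.2,"x":0,"y":-24,"z":2.4,"spin":0},{"fingers":0.2,"x":0,"y":-30,"z":2.7,"spin":0}]' && python3 -m jog '[{"fingers":0.2,"x":0,"y":-4.8,"z":0,"spin":0},{"fingers":0.2,"x":0,"y":-4.8,"z":0,"spin":0}]'
python3 - <<'E'
from h import *
p=wshot("w11");T=tool();print(T[:3,3].round(4))
for t in ["bracket_1","bracket_1_eye","lever_knob"]: print(t,[(x["xy"],x["conf"]) for x in robot.look_for(t,p)])
print(wproj(p,[.4768,-.0452,.03]),wproj(p,[.4166,-.0351,.07]))
cv2.imwrite("pics/w11c.png",cv2.resize(p["color"][20:290,180:540,::-1],(800,600)))
E
```

```text
time: 20.75
tool_pos: [0.4493, -0.0517, 0.3499]
tool_rot: [-0.07, 1.569, -0.239]
contact_force: [0.4, 0.8, 0.3]
opening: 0.0734
time: 21.0
tool_pos: [0.4411, -0.1, 0.3498]
tool_rot: [-0.506, 1.569, -0.679]
contact_force: [0.4, 0.5, 0.4]
opening: 0.0735
[ 0.4412 -0.0984  0.3497]
bracket_1 [([322.3, 157.7], 0.62)]
bracket_1_eye []
lever_knob [([380.7, 98.1], 0.72)]
[355.51487975 157.0967085 ] [273.25915697 160.6836704 ]
```

View pics/w11c.png

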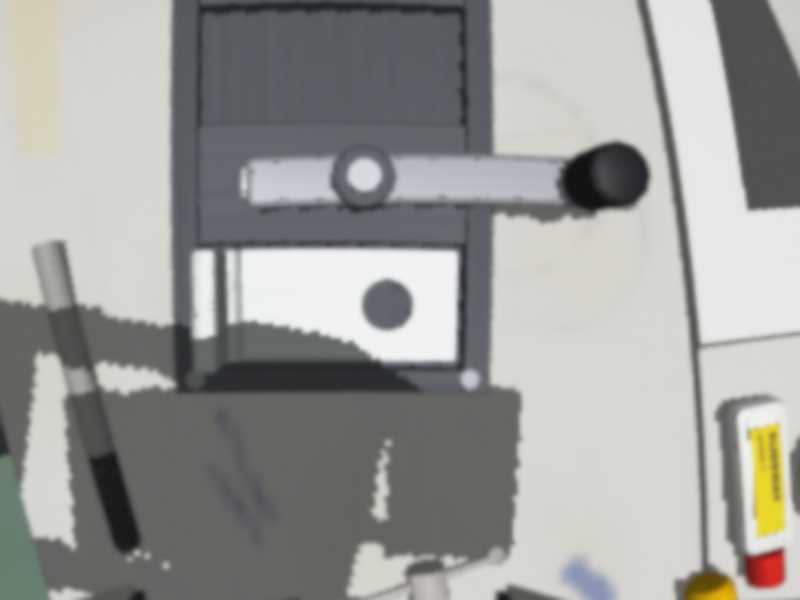

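View 13: bracket 2 still in its cavity, eye at full-frame (354,156), as predicted; the lever lies over the mark. I grasp it.

```bash
python3 - <<'E'
from h import *
print(rel([.4162,-.0348,.058]))
E
python3 -m jog '[{"fingers":0.2,"x":0,"y":5.85,"z":-3.55,"spin":-0.4},{"fingers":0.2,"x":4,"y":5.85,"z":-3.55,"spin":-0.4},{"fingers":0.2,"x":9,"y":5.85,"z":-3.55,"spin":-0.4},{"fingers":0.2,"x":13.2,"y":5.85,"z":-3.55,"spin":-0.4},{"fingers":0.2,"x":13.2,"y":5.85,"z":-3.55,"spin":-0.4}]' 30
```

```text
[13.24  5.66 -3.48]
time: 21.82
tool_pos: [0.4147, -0.0326, 0.2158]
tool_rot: [3.036, 1.565, 2.876]
contact_force: [0.7, -0.7, -0.1]
opening: 0.0736
```

```bash
python3 -m jog '[{"fingers":0.3,"x":0,"y":-0.15,"z":0.1,"spin":0},{"fingers":1,"x":0,"y":-0.15,"z":0.1,"spin":0},{"fingers":1,"x":0,"y":-0.15,"z":0.1,"spin":0},{"fingers":1,"x":0,"y":-0.15,"z":0.1,"spin":0},{"fingers":1,"x":0,"y":-0.15,"z":0.1,"spin":0}]' 30 && python3 -m jog '[{"fingers":1,"x":0,"y":0,"z":0,"spin":0},{"fingers":1,"x":0,"y":0,"z":0,"spin":0},{"fingers":1,"x":0,"y":0,"z":0,"spin":0},{"fingers":1,"x":0,"y":0,"z":0,"spin":0}]' && python3 -m jog '[{"fingers":1,"x":0,"y":0,"z":0,"spin":0},{"fingers":1,"x":-4,"y":0,"z":0,"spin":0},{"fingers":1,"x":-8,"y":0,"z":0,"spin":0},{"fingers":1,"x":-12,"y":0,"z":0,"spin":0},{"fingers":1,"x":-14,"y":0,"z":0,"spin":0}]'
```

```text
time: 22.45
tool_pos: [0.4162, -0.0357, 0.218]
tool_rot: [-0.26, 1.57, -0.423]
contact_force: [0.4, 0.2, 0.2]
opening: 0.0291
time: 22.95
tool_pos: [0.4161, -0.0357, 0.2177]
tool_rot: [-2.782, 1.571, -2.945]
contact_force: [-0.2, -0.7, -0.0]
opening: 0.0079
time: 23.58
tool_pos: [0.4162, -0.0356, 0.3595]
tool_rot: [-0.105, 1.568, -0.267]
contact_force: [0.8, -0.6, -2.1]
opening: 0.0074
```

```bash
python3 -m jog '[{"fingers":1,"x":0,"y":6,"z":-1,"spin":0},{"fingers":1,"x":0,"y":12,"z":-2.5,"spin":0},{"fingers":1,"x":0,"y":18,"z":-4,"spin":0},{"fingers":1,"x":0,"y":24,"z":-5.4,"spin":0.4},{"fingers":1,"x":0,"y":28.7,"z":-5.4,"spin":0.4}]' && python3 -m jog '[{"fingers":1,"x":4,"y":0,"z":0,"spin":0},{"fingers":1,"x":8,"y":0,"z":0,"spin":0},{"fingers":1,"x":8,"y":0,"z":0,"spin":0}]'
python3 - <<'E'
from h import *
p=wshot("w12");T=tool();print(T.round(4))
E=T@[.1877,.0015,.0605,1];print(wproj(p,[.4697,.2465,.05]),wproj(p,E[:3]),rel([.4697,.2465,.05]))
cv2.imwrite("pics/w12c.png",cv2.resize(p["color"][200:400,300:560,::-1],(780,600)))
E
```

```text
time: 24.2
tool_pos: [0.4083, 0.2586, 0.3574]
tool_rot: [-2.684, 1.57, -2.852]
contact_force: [0.3, -1.1, -1.4]
opening: 0.0078
time: 24.58
tool_pos: [0.4083, 0.256, 0.2752]
tool_rot: [-2.561, 1.563, -2.73]
contact_force: [-0.2, -0.4, -1.5]
opening: 0.008
[[-0.0029  0.169   0.9856  0.4091]
 [-0.0013  0.9856 -0.169   0.2562]
 [-1.     -0.0018 -0.0026  0.2771]
 [ 0.      0.      0.      1.    ]]
[429.73661436 264.20895123] [447.10502855 288.80532373] [6.77 0.11 6.19]
```

View pics/w12c.png

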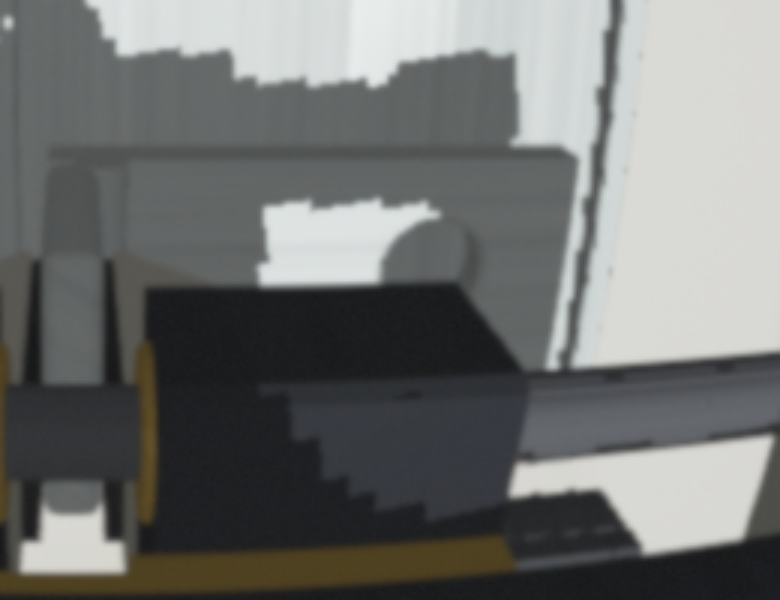

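View 14: same grip as before, eye at full-frame (443,290), foot square. Small correction, lower and release.

```bash
python3 -m jog '[{"fingers":1,"x":0,"y":-0.12,"z":0.14,"spin":0},{"fingers":1,"x":1.5,"y":-0.12,"z":0.14,"spin":0},{"fingers":1,"x":2.6,"y":-0.12,"z":0.14,"spin":0},{"fingers":1,"x":3.1,"y":-0.12,"z":0.14,"spin":0},{"fingers":1,"x":3.1,"y":-0.12,"z":0.14,"spin":0}]' && python3 -m jog '[{"fingers":1,"x":0,"y":0,"z":0,"spin":0},{"fingers":0.8,"x":0,"y":0,"z":0,"spin":0},{"fingers":0.7,"x":0,"y":0,"z":0,"spin":0},{"fingers":0.7,"x":0,"y":0,"z":0,"spin":0},{"fingers":0.7,"x":0,"y":0,"z":0,"spin":0}]' && python3 -m jog '[{"fingers":0.7,"x":-5,"y":0,"z":0,"spin":0},{"fingers":0.7,"x":-10,"y":0,"z":0,"spin":0},{"fingers":0.45,"x":-10,"y":-5,"z":4,"spin":0},{"fingers":0.45,"x":-10,"y":-9,"z":6,"spin":0},{"fingers":0.45,"x":-10,"y":-9,"z":6,"spin":0}]'
python3 - <<'E'
from h import *
p=wshot("w13");T=tool();print(T.round(4)[:3,3])
print([wproj(p,[*X,z]).round(1) for X,z in [((.4907,.3687),.084),((.4802,.3076),.05),((.4697,.2465),.058)]])
cv2.imwrite("pics/w13c.png",cv2.resize(p["color"][0:270,200:460,::-1],(578,600)))
E
```

```text
time: 25.25
tool_pos: [0.4106, 0.2549, 0.2468]
tool_rot: [-1.067, 1.571, -1.237]
contact_force: [0.3, -0.2, -2.2]
opening: 0.008
time: 25.88
tool_pos: [0.4106, 0.2549, 0.2468]
tool_rot: [0.133, 1.571, -0.037]
contact_force: [0.2, 0.3, -0.9]
opening: 0.0275
time: 26.5
tool_pos: [0.4552, 0.1538, 0.3468]
tool_rot: [-0.749, 1.57, -0.923]
contact_force: [-0.5, 1.1, -0.6]
opening: 0.0499
[0.4547 0.155  0.3467]
[array([320.4, -58. ]), array([321.1,  33.5]), array([321.4, 112.6])]
```

View pics/w13c.png

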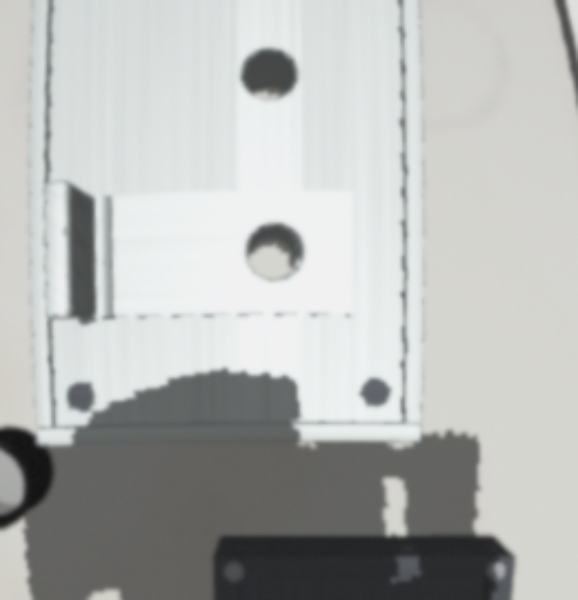

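View 15: bracket 2 is square inside the edge over hole_3, eye at full-frame (323,113) with bench visible through it. I get the second pin.

```bash
python3 -m jog '[{"fingers":0.45,"x":0,"y":-6,"z":0,"spin":0},{"fingers":0.45,"x":0,"y":-12,"z":0.3,"spin":0},{"fingers":0.45,"x":0,"y":-18,"z":0.6,"spin":0},{"fingers":0.45,"x":0,"y":-24,"z":0.8,"spin":0},{"fingers":0.45,"x":0,"y":-28,"z":0.8,"spin":0}]' && python3 -m jog '[{"fingers":0.45,"x":0,"y":-5,"z":0,"spin":0},{"fingers":0.45,"x":0,"y":-10.8,"z":0,"spin":0},{"fingers":0.45,"x":0,"y":-10.8,"z":0,"spin":0}]'
python3 - <<'E'
from h import *
p=wshot();print(tool()[:3,3].round(4),rel([.397,-.2298,.073]))
E
```

```text
time: 27.18
tool_pos: [0.4148, -0.1224, 0.3468]
tool_rot: [0.014, 1.57, -0.156]
contact_force: [0.3, 0.8, 0.7]
opening: 0.0507
time: 27.55
tool_pos: [0.3967, -0.2299, 0.3466]
tool_rot: [-0.825, 1.57, -0.999]
contact_force: [-0.1, 0.6, 0.1]
opening: 0.051
[ 0.3968 -0.2281  0.3464] [11.42 -0.18  0.06]
```

```bash
python3 -m jog '[{"fingers":0.45,"x":5,"y":0,"z":0,"spin":0},{"fingers":0.45,"x":9,"y":0,"z":0,"spin":0},{"fingers":0.45,"x":11.4,"y":0,"z":0,"spin":0},{"fingers":0.45,"x":11.4,"y":0,"z":0,"spin":0},{"fingers":1,"x":11.4,"y":0,"z":0,"spin":0}]' && python3 -m jog '[{"fingers":1,"x":0,"y":0,"z":0,"spin":0},{"fingers":1,"x":0,"y":0,"z":0,"spin":0},{"fingers":1,"x":0,"y":0,"z":0,"spin":0},{"fingers":1,"x":0,"y":0,"z":0,"spin":0}]' 40 && python3 -m jog '[{"fingers":1,"x":0,"y":0,"z":0,"spin":0},{"fingers":1,"x":-4,"y":0,"z":0,"spin":0},{"fingers":1,"x":-8,"y":0,"z":0,"spin":0},{"fingers":1,"x":-12,"y":0,"z":0,"spin":0},{"fingers":1,"x":-12,"y":0,"z":0,"spin":0}]'
```

```text
time: 28.22
tool_pos: [0.3974, -0.2269, 0.2336]
tool_rot: [-0.432, 1.57, -0.6]
contact_force: [-0.5, -1.0, -0.6]
opening: 0.0445
time: 28.72
tool_pos: [0.397, -0.2278, 0.2335]
tool_rot: [-0.321, 1.569, -0.491]
contact_force: [-0.2, 1.8, 6.1]
opening: 0.025
time: 29.35
tool_pos: [0.3971, -0.2282, 0.3554]
tool_rot: [-0.537, 1.564, -0.707]
contact_force: [0.4, -0.1, -1.3]
opening: 0.0249
```

```bash
python3 -m jog '[{"fingers":1,"x":0,"y":6,"z":0,"spin":0},{"fingers":1,"x":0,"y":12,"z":0,"spin":0},{"fingers":1,"x":0,"y":18,"z":0,"spin":0},{"fingers":1,"x":0,"y":24,"z":0,"spin":0},{"fingers":1,"x":0,"y":26,"z":-0.4,"spin":0}]' && python3 -m jog '[{"fingers":1,"x":0,"y":6,"z":0,"spin":0},{"fingers":1,"x":0,"y":12,"z":0,"spin":0},{"fingers":1,"x":0,"y":18,"z":-0.2,"spin":0},{"fingers":1,"x":0,"y":22.1,"z":-0.44,"spin":0},{"fingers":1,"x":0,"y":22.1,"z":-0.44,"spin":0}]' && python3 -m jog '[{"fingers":1,"x":0,"y":0,"z":0,"spin":0},{"fingers":1,"x":0,"y":0,"z":0,"spin":0}]'
python3 - <<'E'
from h import *
print(tool().round(4),rel([.4707,.2476,.058]))
E
```

```text
time: 29.98
tool_pos: [0.4364, 0.0319, 0.3514]
tool_rot: [3.04, 1.568, 2.873]
contact_force: [-0.3, 0.5, -1.6]
opening: 0.025
time: 30.6
tool_pos: [0.4693, 0.25, 0.3508]
tool_rot: [-2.735, 1.568, -2.901]
contact_force: [-1.2, -0.0, -1.0]
opening: 0.025
time: 30.85
tool_pos: [0.4698, 0.2466, 0.3523]
tool_rot: [-2.355, 1.57, -2.526]
contact_force: [0.4, -0.4, -0.9]
opening: 0.0254
[[-9.000e-04  1.705e-01  9.854e-01  4.698e-01]
 [-6.000e-04  9.854e-01 -1.705e-01  2.466e-01]
 [-1.000e+00 -8.000e-04 -8.000e-04  3.523e-01]
 [ 0.000e+00  0.000e+00  0.000e+00  1.000e+00]] [13.51  0.13  0.1 ]
```

```bash
python3 -m jog '[{"fingers":1,"x":2,"y":0.1,"z":0.1,"spin":0},{"fingers":1,"x":5,"y":0.1,"z":0.1,"spin":0},{"fingers":1,"x":5.8,"y":0.1,"z":0.1,"spin":0},{"fingers":1,"x":5.8,"y":0.1,"z":0.1,"spin":0},{"fingers":1,"x":7.2,"y":0.1,"z":0.1,"spin":0}]' && python3 -m jog '[{"fingers":1,"x":0.3,"y":0,"z":0,"spin":0},{"fingers":1,"x":0.8,"y":0,"z":0,"spin":0},{"fingers":1,"x":1.2,"y":0,"z":0,"spin":0},{"fingers":1,"x":1.6,"y":0,"z":0,"spin":0},{"fingers":1,"x":1.6,"y":0,"z":0,"spin":0}]'
```

```text
time: 31.48
tool_pos: [0.4717, 0.2486, 0.2821]
tool_rot: [0.494, 1.566, 0.323]
contact_force: [0.3, 0.3, -0.9]
opening: 0.025
time: 32.1
tool_pos: [0.4709, 0.2486, 0.2644]
tool_rot: [-2.457, 1.57, -2.626]
contact_force: [0.8, -0.8, -0.3]
opening: 0.0252
```

```bash
python3 -m jog '[{"fingers":1,"x":0.6,"y":0,"z":0,"spin":0},{"fingers":1,"x":1.2,"y":0,"z":0,"spin":0},{"fingers":1,"x":1.8,"y":0,"z":0,"spin":0},{"fingers":1,"x":2.3,"y":0,"z":0,"spin":0},{"fingers":1,"x":2.3,"y":0,"z":0,"spin":0}]' && python3 -m jog '[{"fingers":1,"x":0.2,"y":0,"z":0,"spin":0},{"fingers":1,"x":0.3,"y":0,"z":0,"spin":0},{"fingers":1,"x":0.3,"y":0,"z":0,"spin":0}]'
```

```text
time: 32.72
tool_pos: [0.4709, 0.2485, 0.2412]
tool_rot: [-2.537, 1.57, -2.707]
contact_force: [-0.2, -0.0, -0.6]
opening: 0.025
time: 33.1
tool_pos: [0.471, 0.2486, 0.2396]
tool_rot: [0.376, 1.57, 0.206]
contact_force: [-1.8, -1.8, 4.9]
opening: 0.0251
```

```bash
python3 -m jog '[{"fingers":0.7,"x":0,"y":0,"z":0,"spin":0},{"fingers":0.6,"x":0,"y":0,"z":0,"spin":0},{"fingers":0.6,"x":0,"y":0,"z":0,"spin":0},{"fingers":0.6,"x":-5,"y":0,"z":0,"spin":0},{"fingers":0.6,"x":-10,"y":0,"z":0,"spin":0}]' && python3 -m jog '[{"fingers":0.5,"x":0,"y":-5,"z":2.5,"spin":0},{"fingers":0.5,"x":0,"y":-10,"z":5,"spin":0},{"fingers":0.5,"x":0,"y":-15,"z":8,"spin":0},{"fingers":0.5,"x":0,"y":-20,"z":11,"spin":0},{"fingers":0.5,"x":0,"y":-23.8,"z":12.4,"spin":0}]' && python3 -m jog '[{"fingers":0.5,"x":0,"y":0,"z":0,"spin":-0.3},{"fingers":0.5,"x":0,"y":0,"z":0,"spin":-0.3}]'
python3 - <<'E'
from h import *
p=wshot();print(tool()[:3,3].round(4),rel([.5531,-.0075,.0725]))
print(wproj(p,[.5531,-.0075,.078]),robot.look_for("lever_knob",p)[:2])
E
```

```text
time: 33.72
tool_pos: [0.4709, 0.2485, 0.3394]
tool_rot: [-2.569, 1.569, -2.739]
contact_force: [0.3, 0.4, 0.4]
opening: 0.0371
time: 34.35
tool_pos: [0.5537, -0.0094, 0.3386]
tool_rot: [-0.443, 1.57, -0.614]
contact_force: [-0.3, -0.2, -0.6]
opening: 0.0461
time: 34.6
tool_pos: [0.5528, -0.0066, 0.3385]
tool_rot: [2.719, 1.57, 2.554]
contact_force: [-0.2, 0.1, -0.8]
opening: 0.0457
[ 0.5527 -0.0061  0.3386] [10.69 -0.14  0.08]
[325.23115496 251.54693374] [{'xy': [274.1, 240.2], 'conf': 0.72}]
```

```bash
python3 -m jog '[{"fingers":0.5,"x":5,"y":-0.1,"z":0.05,"spin":0},{"fingers":0.5,"x":9,"y":-0.1,"z":0.05,"spin":0},{"fingers":0.5,"x":10.7,"y":-0.1,"z":0.05,"spin":0},{"fingers":0.5,"x":10.7,"y":-0.1,"z":0.05,"spin":0},{"fingers":0.9,"x":10.7,"y":-0.1,"z":0.05,"spin":0}]' 5 && python3 -m jog '[{"fingers":0.9,"x":0,"y":0,"z":0,"spin":0},{"fingers":0.9,"x":0,"y":0,"z":0,"spin":0},{"fingers":0.9,"x":0,"y":0,"z":0,"spin":0},{"fingers":0.9,"x":0,"y":0,"z":0,"spin":0}]'
```

```text
time: 35.33
tool_pos: [0.5536, -0.0074, 0.2327]
tool_rot: [-0.026, 1.569, -0.189]
contact_force: [-0.5, -0.3, 0.0]
opening: 0.0396
time: 35.83
tool_pos: [0.5533, -0.008, 0.2325]
tool_rot: [0.093, 1.57, -0.072]
contact_force: [-2.7, 1.0, 5.7]
opening: 0.0216
```

```bash
python3 -m jog '[{"fingers":0.9,"x":0,"y":2.47,"z":-0.39,"spin":0},{"fingers":0.9,"x":0,"y":4.7,"z":-1.53,"spin":0},{"fingers":0.9,"x":0,"y":6.47,"z":-3.3,"spin":0},{"fingers":0.9,"x":0,"y":7.61,"z":-5.53,"spin":0},{"fingers":0.9,"x":0,"y":8,"z":-7.9,"spin":0}]' && python3 -m jog '[{"fingers":0.9,"x":0,"y":0,"z":0,"spin":0},{"fingers":0.9,"x":0,"y":0,"z":-0.2,"spin":0},{"fingers":0.9,"x":0,"y":0,"z":-0.3,"spin":0},{"fingers":0.9,"x":0,"y":0,"z":-0.3,"spin":0}]'
```

```text
time: 36.45
tool_pos: [0.4896, 0.0849, 0.2326]
tool_rot: [0.259, 1.564, 0.095]
contact_force: [2.8, 1.6, 0.9]
opening: 0.0277
time: 36.95
tool_pos: [0.4874, 0.0845, 0.2323]
tool_rot: [0.398, 1.565, 0.232]
contact_force: [6.4, 5.6, -1.0]
opening: 0.0218
```

```bash
python3 -m jog '[{"fingers":0.7,"x":0,"y":0,"z":0.1,"spin":0},{"fingers":0.5,"x":0,"y":0,"z":0.3,"spin":0},{"fingers":0.5,"x":0,"y":0,"z":0.3,"spin":0},{"fingers":0.5,"x":0,"y":0,"z":0.3,"spin":0},{"fingers":0.5,"x":-5,"y":0,"z":0.3,"spin":0}]' && python3 -m jog '[{"fingers":0.3,"x":-6,"y":0,"z":0,"spin":0},{"fingers":0.2,"x":-12,"y":-2,"z":0,"spin":0},{"fingers":0,"x":-14,"y":-7,"z":0,"spin":0},{"fingers":0,"x":-14,"y":-7,"z":0,"spin":0},{"fingers":0,"x":-14,"y":-7,"z":0,"spin":0}]'
python3 - <<'E'
from h import *
p=wshot();print(tool()[:3,3].round(4))
s=robot.read_camera("scene")["color"]
a=cv2.resize(p["color"][0:300,140:500],(480,400));b=cv2.resize(s[220:380,160:460],(750,400))[:, :320*1+430]
print(wproj(p,[.4881,.0849,.078]))
out=np.zeros((600,800,3),np.uint8);out[:333,:400]=cv2.resize(p["color"][0:300,140:500],(400,333));out[:333,400:]=cv2.resize(s[230:380,190:370],(400,333))
q=robot.read_camera("side")["color"];out[333:,:]=cv2.resize(q[185:320,200:605],(800,267));cv2.imwrite("pics/fin.png",out[:,:,::-1])
E
```

```text
time: 37.58
tool_pos: [0.4874, 0.0837, 0.2793]
tool_rot: [-2.942, 1.562, -3.107]
contact_force: [1.8, 0.5, 0.0]
opening: 0.0458
time: 38.2
tool_pos: [0.4768, 0.0149, 0.4211]
tool_rot: [2.868, 1.57, 2.703]
contact_force: [0.2, -0.0, 0.4]
opening: 0.0896
[0.4768 0.0153 0.4208]
[324.13785699 143.76405864]
```

View pics/fin.png

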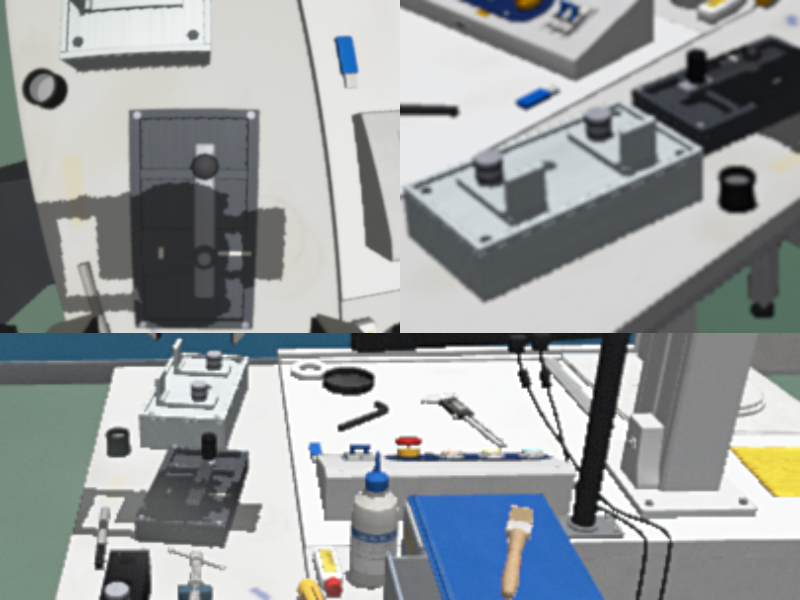

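View 16: the lever is home across the empty die (knob at (204,165), mark uncovered). Both brackets lie flat with pin heads seated, and the bystanders are unmoved. Handing in.

```bash
python3 -c "
from cell import robot
print(robot.hand_in())"
```

```text
the job is handed in; nothing more can be done
None
```

The job is handed in: two brackets were in the die (middle and −y cavities), and both are now pinned on the assembly block, at hole_1 and hole_3. I swung the lever out over the white mark, lifted each bracket out, laid it down and pinned it. Then I swung the lever back to its home stop and let go. The whole run took about 38 s of robot time.

**Last pictures:** both brackets lie flat and square inside the raised edge, tabs towards the robot, with the pin heads resting on them. The lever is home across the empty die, and the loupe, USB stick and hex key are where they started. The robot touches nothing, with its gripper open above the die.

**Disagreements and slips:**
- **Bracket eyes:** both sat about 1 mm off my hole estimates in x, which is inside the clearance. Both pins went in with under 6 N of contact force.
- **Lever check:** the network's one reading of the knob during the return swing was off. I relied on the grip closing at 22 mm and on the position at the home stop, about 1 mm from where the knob started.
- **First command:** the first move was refused because its rows were incomplete; nothing moved.
- **Pictures:** I viewed 16, two past the budget of 14.

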